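# Next battery pack into the free charger bay

### The arm

A 6-joint arm with a two-finger parallel gripper is mounted at the origin on the work surface. World frame = base frame: x ahead of the robot, y to its left, z up, the work surface at z = 0. Lengths are in mm, angles in rad, forces in N, time in s.
With the tool pointing down it reaches from about 325 to 875 mm from the base axis. Payload 4.4 kg.
Tool frame: the origin (TCP) lies midway between the tips of the shut fingers; the grasp point (between the pads) lies 19 mm behind it; z points along the fingers, y is the line along which they close (so a half turn about z gives the same grasp; the last joint's range is limited). The gripper opens to 85 mm and grips with 20 to 120 N. Pads are 22 mm wide; open, the fingers measure 114 mm over their backs; the gripper's body (76 mm by 85 mm) begins 54 mm behind the grasp point. The pads swing forward as they close: fully open they stand 13 mm farther back than shut.
Start: joints at [1.06, 0.207, 1.542, -0, 1.393, -0.15], TCP at [202.46, 538.18, 231.282] pointing down, gripper open.
Joint ranges: [-2.73, 2.73], [-0.86, 2.22], [0.23, 2.46], [-1.11, 4.25], [0.08, 2.63], [-2.82, 2.82]. Speed limits (rad/s): [2.79, 2.79, 3.14, 3.14, 3.14, 3.14].

### API

Orientations are given as a 3x3 rotation matrix whose columns are the frame's x, y, z axes.
In Python, from workcell import robot, optics gives the robot as it stands. The module is installed in compiled form; this text tells all that it offers.
- The arm moves only by the tool carry_out, never from a script. Its argument "rows" is a list of rows, each an object with "delta_rot": the turn, a rotation vector about the tool's x, y, z in degrees, a list of three; "linear": the shift along the tool's x, y, z in mm, a list of three; "hand": the opening in per cent of the stroke, from 0 (shut) to 100 (fully open). In form: [{"delta_rot": [rx, ry, rz], "linear": [x, y, z], "hand": hand}, ...]. A call has 1 to 20 rows; each row shifts and turns the commanded pose from where the row before left it, along the tool's axes as they then stand; what a row does not reach is not made up. A row lasts 1/10 s, in which the tool goes at most 50 mm and 8.59 degrees, less where a joint would pass 70% of its speed; a pose out of reach is approached as far as the arm can. A call with a gripper value outside its range is refused whole. The fingers move at their own pace and stop on an object; "squeeze" is the grip in N (left out, the last holds). Time passes only in rows, so rows that do not move let the fingers close. It gives the time, the measured TCP pose, the force, the opening and the grip force at its end, in the units of the state.
- robot.read_state(): the state, without advancing time (a new reading comes with each control period).
- optics.camera(name): name is "side" or "top"; returns the picture (400x640x3 uint8, blue, green, red); there is no depth.
- optics.camera_model(name): a dict with "K" (3x3 intrinsics, pixels), "k1" (the pictures are not rectified: a ray, as slopes to the right and down, at radius r is drawn at 1 + k1 r^2 times it, then the intrinsics apply), "rvec" (rotation vector, rad) and "tvec" (3), from world to camera coordinates, as OpenCV has them. Camera axes: x right, y down, z forward; pixel columns grow to the right and rows downward; lengths in mm; the calibration is good to about 2 mm. A picture is of the moment at which its call begins. camera_model takes no time and is no camera call.
- robot.finish_job(): hands the job in; it is judged then, once.
Trained networks look in the newest picture that a camera, given by its name, has taken for a name from the list of things; names that differ only in an ending like _2 or _b are one class to them, and where a whole thing is asked for, a point or a joint stands for the part that bears it (a point fixed in the world has none). Each returns a list of dicts, best first, with "conf" (0 to 1); they miss things now and then, are a little off and sometimes report something else, mostly with a low value. They report only what shows in the picture. A call takes as long as a camera call. They do not tell look-alikes from the thing itself.
- optics.boxes_of(camera, name): "bbox" ([left, top, right, bottom] in pixels, round what is visible of it).
- optics.silhouettes(camera, name): "pixels" (400x640 bool, what is visible of it) and "bbox" ([left, top, right, bottom] in pixels, round what is visible of it).
The state is a dict: "time": time; "joint_positions": joint angles; "qd": joint speeds; "tau": joint torques, N m; "tcp_pos": TCP position; "ee_rot": TCP orientation; "contact_force": force on the tool from outside, world axes, zero at the start; "ft_torque": the same for the moment, N m; "opening": finger opening in mm; "gripper_force": force on a finger pad.
Only numpy, scipy, OpenCV 4.12 (cv2) and the standard library are available. Lean on these libraries where they do the work, as an engineer would, in place of code of your own. Each camera call takes 0.05 s, during which the arm holds its last target. There are 200 camera calls.

### The job

One of the bays of the battery charger has come free. Draw the next pack, the bottom one, forwards out of the leaning dispenser so that the others drop down one place, and slide it nose first into the charger's open, empty bay, fully home against the contacts and lying flat. Leave the packs on charge, the bay with the blanking cover, the waiting packs and everything else on the table alone.

Things in the scene. Friction and masses are not known exactly. Their poses are not given: they have to be found in the camera images.
- dispenser_bottom (a point): Fixed sheet-metal gravity magazine leaning back 27 deg, four packs flat one on another. Point: centre of the lowest place, 64 mm above the table; x 27 deg downward to the back, y across, z square to the packs. Packs have 1.5 mm play sideways, 5 mm along x. The lowest comes out only along -x (towards the robot, 27 deg upward), over 74 mm; the others then sink 20 mm by themselves.
- dispenser_strap (a point): Lower end of the 14 mm wide strap in front of the waiting packs' middle (axes as dispenser_bottom): 6 mm above the lowest pack, 6 mm before its front end. The strap runs up 67 mm along z to the tower's open top. Side cheeks flank only the packs' rear 35 mm. The lowest pack's front 22 mm has nothing under it; the next 14 mm lie on a tongue 34 mm wide.
- queue_1_centre (a point): Dark flat battery pack, 74 mm long (x, contacts on its +x nose end), 40 mm wide (y), 20 mm thick (z), 0.12 kg; point at its centre. Lowest in the dispenser, next to be charged.
- queue_1_nose (a point): Middle of the nose end (contacts) of the pack queue_1, 37 mm ahead (+x) of its centre.
- queue_2_centre (a point): Dark flat battery pack, 74 mm long (x, contacts on its +x nose end), 40 mm wide (y), 20 mm thick (z), 0.12 kg; point at its centre. Second from the bottom in the dispenser.
- queue_3_centre (a point): Dark flat battery pack, 74 mm long (x, contacts on its +x nose end), 40 mm wide (y), 20 mm thick (z), 0.12 kg; point at its centre. Third from the bottom in the dispenser.
- queue_4_centre (a point): Dark flat battery pack, 74 mm long (x, contacts on its +x nose end), 40 mm wide (y), 20 mm thick (z), 0.12 kg; point at its centre. Top one in the dispenser.
- bay_1 (a point): Left bay (seen from the robot) of a fixed grey four-bay charger, 312 mm wide, bays 75 mm apart, deck sloping 27 deg down to the back. Point: where a pack's centre lies when fully home, 71 mm above the table; x along the bay, 27 deg downward to the back, y across, z square to the deck. Two bays hold packs, one is closed by a cover, one is open and empty; which is which changes.
- bay_2 (a point): Second bay from the left, point and axes as bay_1. In every bay the pack lies on a plinth 34 mm wide and 16 mm high, top 10 mm under the point; a pack's front 20 mm stands out over the plinth's end. Home, its nose touches the contact wall 37 mm ahead (+x). Nothing springs or catches: friction holds it where it is pushed.
- bay_3 (a point): Third bay from the left, point and axes as bay_1. In every bay the last 13 mm before the contact wall are a mouth: cheeks leave 2 mm on each side of the pack and a hood 6 mm over it, so a pack goes in only by sliding along +x from the front. Flared guides begin 26 mm before the wall, about 6 mm off each side of the pack.
- bay_4 (a point): Right bay, point and axes as bay_1. The hood's top is 24 mm above the point along z; the housing behind reaches 80 mm above the table. The deck between the plinths lies 26 mm under the points along z.
- charging_a_centre (a point): Dark flat battery pack, 74 mm long (x, contacts on its +x nose end), 40 mm wide (y), 20 mm thick (z), 0.12 kg; point at its centre. On charge, fully home in one of the bays.
- charging_b_centre (a point): Dark flat battery pack, 74 mm long (x, contacts on its +x nose end), 40 mm wide (y), 20 mm thick (z), 0.12 kg; point at its centre. On charge, fully home in one of the bays.
- cover_centre (a point): Light grey flat blanking cover fixed on one bay's plinth, 74 x 40 x 7 mm with a small ridge and a 17 mm high block filling the mouth: that bay is out of use. Point where a pack's centre would be in that bay.
- handheld: handheld radio, black, lying flat, body 118 x 56 x 32 mm high with a 70 mm stub antenna and a knob on its far end. Origin at the centre of its underside. Does not belong to the job.
- fist_mic: black fist microphone lying flat, about 108 x 58 x 26 mm high, no lead. Origin at the centre of its underside. Does not belong to the job.
- phone: black mobile phone lying flat, 148 x 72 x 8.5 mm. Origin at the centre of its underside. Does not belong to the job.
- pen: blue ballpoint pen lying down, 132 x 8.5 mm. Origin at the centre of its underside. Does not belong to the job.
- tape_roll: roll of black tape lying flat, 96 mm outside, 76 mm inside, 19 mm high. Origin at the centre of its underside. Does not belong to the job.
- water: clear water bottle standing, 64 mm across, 190 mm high. Origin at the centre of its underside. Does not belong to the job.
There are look-alikes about, which are no part of the job. Leave any blue look-alike of the part that bears queue_1_centre alone.

How it is judged (in metres and radians):
On the way:
1. the bottom pack is drawn out of the dispenser and the waiting packs have dropped one place (distance between queue_1_centre and dispenser_bottom above 0.085 m and distance between queue_2_centre and dispenser_bottom below 0.008 m and z of queue_3_centre in the frame of dispenser_bottom below 0.026 m and z of queue_4_centre in the frame of dispenser_bottom below 0.046 m and distance between queue_3_centre and dispenser_bottom below 0.03 m and distance between queue_4_centre and dispenser_bottom below 0.05 m), for 0.2 s.
At the end, for the whole second after the job is handed in: The pack that was lowest lies at rest in the bay that was open and empty, nose to the contacts, centre within 5 mm of home (4 mm along the bay), flat and straight within 4 degrees; the other three in the lowest dispenser places within 6 to 10 mm; packs on charge within 8 mm of their start (((distance between queue_1_centre and bay_1 below 0.005 m and angle between the y axis of queue_1_centre and the y axis of bay_1, either way round below 0.07 rad and angle between the z axis of queue_1_centre and the z axis of bay_1, either way round below 0.07 rad and x of queue_1_centre in the frame of bay_1 above -0.004 m and x of queue_1_nose in the frame of bay_1 above 0.03 m) or (distance between queue_1_centre and bay_2 below 0.005 m and angle between the y axis of queue_1_centre and the y axis of bay_2, either way round below 0.07 rad and angle between the z axis of queue_1_centre and the z axis of bay_2, either way round below 0.07 rad and x of queue_1_centre in the frame of bay_2 above -0.004 m and x of queue_1_nose in the frame of bay_2 above 0.03 m) or (distance between queue_1_centre and bay_3 below 0.005 m and angle between the y axis of queue_1_centre and the y axis of bay_3, either way round below 0.07 rad and angle between the z axis of queue_1_centre and the z axis of bay_3, either way round below 0.07 rad and x of queue_1_centre in the frame of bay_3 above -0.004 m and x of queue_1_nose in the frame of bay_3 above 0.03 m) or (distance between queue_1_centre and bay_4 below 0.005 m and angle between the y axis of queue_1_centre and the y axis of bay_4, either way round below 0.07 rad and angle between the z axis of queue_1_centre and the z axis of bay_4, either way round below 0.07 rad and x of queue_1_centre in the frame of bay_4 above -0.004 m and x of queue_1_nose in the frame of bay_4 above 0.03 m)) and linear speed of queue_1 below 0.01 m/s and distance between queue_2_centre and dispenser_bottom below 0.008 m and z of queue_3_centre in the frame of dispenser_bottom below 0.026 m and z of queue_4_centre in the frame of dispenser_bottom below 0.046 m and distance between queue_3_centre and dispenser_bottom below 0.03 m and distance between queue_4_centre and dispenser_bottom below 0.05 m and distance of each of charging_a_centre, charging_b_centre from where it was at the start of the episode below 0.008 m); the robot touches nothing.
It fails at once if a pack on charge is shifted by more than 8 mm (distance of any of charging_a_centre, charging_b_centre from where it was at the start of the episode above 0.008 m).
It fails at once if one of the waiting packs is taken out of the dispenser (distance between queue_2_centre and dispenser_bottom above 0.05 m or distance between queue_3_centre and dispenser_bottom above 0.07 m or distance between queue_4_centre and dispenser_bottom above 0.09 m).
It fails at once if something else on the table is pushed by more than 30 mm (distance of any of handheld, fist_mic, phone, pen, tape_roll, water from where it was at the start of the episode above 0.03 m).
It also fails if it takes over 43 s, if anything falls off the work surface, if the arm or the gripper's body presses on something with over 40 N, if the wrist force passes 120 N, or if a joint passes its speed limit or range.

## Working session

There is one attempt and no reset: what is moved stays moved. The work goes in short steps, Python scripts to look and compute and a tool call to move; the robot and the scene stay as the last step left them, time stands still between calls to the robot, and variables do not carry over. Pictures are saved under pics/ and viewed, at most 10 in all, crops included, and the job is handed in when it is done.

Besides the shell and the picture viewer there is one more tool, called after "Request:" as name(argument=value, ...) on one line, values as JSON. carry_out: Moves the arm, as the interface text tells. Its arguments: {"type":"object","properties":{"rows":{"type":"array"},"squeeze":{"type":"number"}},"required":["rows"]}

```bash
mkdir -p pics; python3 - <<'E'
from workcell import robot, optics
import cv2, numpy as np
s=robot.read_state(); print(s['time'],s['tcp_pos'],s['ee_rot'],s['opening'],s['contact_force'])
for c in ['side','top']:
    cv2.imwrite(f'pics/{c}0.png',optics.camera(c)); m=optics.camera_model(c); print(c,m)
    R=cv2.Rodrigues(np.array(m['rvec'],float))[0]; print('cam pos',-R.T@np.array(m['tvec'],float).ravel())
E
```

```text
0.0 [202.07533971 537.49325632 230.10957904] [[-9.35970594e-01  3.52076357e-01 -1.13408866e-03]
 [ 3.52078011e-01  9.35968471e-01 -2.02371995e-03]
 [ 3.48967280e-04 -2.29343004e-03 -9.99997309e-01]] 85.7441034182807 [0.02452439 0.02479784 0.22650777]
side {'K': array([[410.7748713 ,   0.        , 315.99033578],
       [  0.        , 410.7748713 , 203.0133346 ],
       [  0.        ,   0.        ,   1.        ]]), 'k1': -0.04571542290607277, 'rvec': array([ 2.13068399, -0.14627224,  0.09778303]), 'tvec': array([-485.33485042,   60.4632208 , 1080.04371178])}
cam pos [ 346.28356428 -940.2139844   633.86551736]
top {'K': array([[474.57779052,   0.        , 323.45348651],
       [  0.        , 474.57779052, 196.65315279],
       [  0.        ,   0.        ,   1.        ]]), 'k1': -0.03221353490755522, 'rvec': array([ 2.13533444, -2.10370042,  0.19096455]), 'tvec': array([ -82.57456511,  493.97318418, 1392.21458755])}
cam pos [ 227.17086602  -88.35101026 1459.34129658]
```

View pics/side0.png

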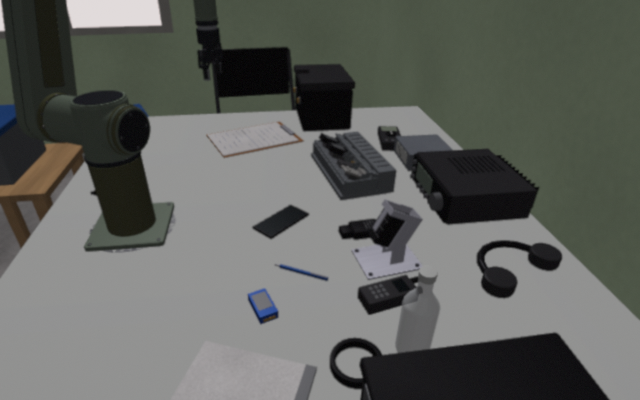

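View pics/top0.png

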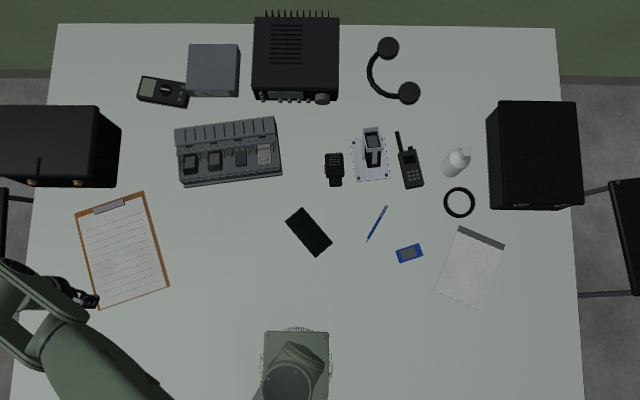

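The side view shows the dispenser at about (395,225) and the charger at about (350,160). In the top view, the charger is at about (230,152), the dispenser at about (370,150) and the blue look-alike at about (410,253). I'll zoom in next.

```bash
cat > h.py <<'E'
from workcell import robot, optics
import cv2, numpy as np
from scipy.optimize import least_squares
def P(c,X):
    m=optics.camera_model(c);R=cv2.Rodrigues(np.array(m['rvec'],float))[0]
    q=np.atleast_2d(X)@R.T+np.array(m['tvec'],float).ravel()
    s=q[:,:2]/q[:,2:];s=s*(1+m['k1']*(s**2).sum(1,keepdims=True))
    K=m['K'];return s@np.diag([K[0,0],K[1,1]])+K[:2,2]
def ray(c,uv):
    m=optics.camera_model(c);R=cv2.Rodrigues(np.array(m['rvec'],float))[0]
    K=m['K'];d=(np.atleast_2d(uv)-K[:2,2])/K[0,0];s=d.copy()
    for _ in range(10): s=d/(1+m['k1']*(s**2).sum(1,keepdims=True))
    D=np.c_[s,np.ones(len(s))]@R
    return -R.T@np.array(m['tvec'],float).ravel(),D
def atz(c,uv,z):
    o,D=ray(c,uv);return o+D*((z-o[2])/D[:,2:])
def frame(x,y,z,yaw,pitch=27):
    a=np.deg2rad(yaw);b=np.deg2rad(pitch)
    X=np.array([np.cos(a)*np.cos(b),np.sin(a)*np.cos(b),-np.sin(b)]);Y=np.array([-np.sin(a),np.cos(a),0])
    return np.array([x,y,z]),np.c_[X,Y,np.cross(X,Y)]
E
python3 - <<'E'
from h import *
t=optics.camera('top');s=optics.camera('side')
def crop(im,x0,y0,x1,y1,k,n): cv2.imwrite(n,cv2.resize(cv2.convertScaleAbs(im[y0:y1,x0:x1],alpha=1.5),None,fx=k,fy=k,interpolation=cv2.INTER_CUBIC))
a=cv2.resize(cv2.convertScaleAbs(t[110:195,170:290],alpha=1.6),None,fx=6,fy=6,interpolation=cv2.INTER_CUBIC)
cv2.imwrite('pics/c1.png',a)
d=cv2.resize(cv2.convertScaleAbs(t[115:190,340:400],alpha=1.6),None,fx=8,fy=8,interpolation=cv2.INTER_CUBIC)[:600]
e=cv2.resize(cv2.convertScaleAbs(s[190:290,330:430],alpha=1.6),None,fx=3,fy=6,interpolation=cv2.INTER_CUBIC)
cv2.imwrite('pics/c2.png',np.hstack([d,e]))
for c in ['top','side']:
  for n in ['queue_1_centre','charging_a_centre','cover_centre','bay_1','dispenser_bottom']:
    try:
      for b in optics.boxes_of(c,n)[:7]: print(c,n,round(b['conf'],2),np.round(b['bbox'],1))
    except Exception as ex: print(n,ex)
E
```

```text
top queue_1_centre 0.54 [398.3 242.7 420.5 262.2]
top charging_a_centre 0.69 [182.1 150.7 199.3 174.7]
top cover_centre 0.78 [261.  145.4 274.5 165.3]
top bay_1 0.64 [174.6 129.6 278.5 179.5]
top dispenser_bottom 0.71 [358.6 126.6 384.2 162.5]
side queue_1_centre 0.81 [249.  290.5 276.4 326.1]
side queue_1_centre 0.69 [367.2 227.5 388.4 245.7]
side queue_1_centre 0.33 [373.4 202.6 422.2 253. ]
side charging_a_centre 0.69 [318.8 131.3 337.8 143.8]
side cover_centre 0.35 [252.8 203.8 312.5 237.8]
side bay_1 0.91 [312.9 137.3 379.6 185.1]
side bay_1 0.58 [324.5 144.4 346.5 155.4]
side dispenser_bottom 0.91 [374.6 200.5 422.7 252.3]
side dispenser_bottom 0.25 [376.5 226.6 396.4 240.3]
```

View pics/c1.png

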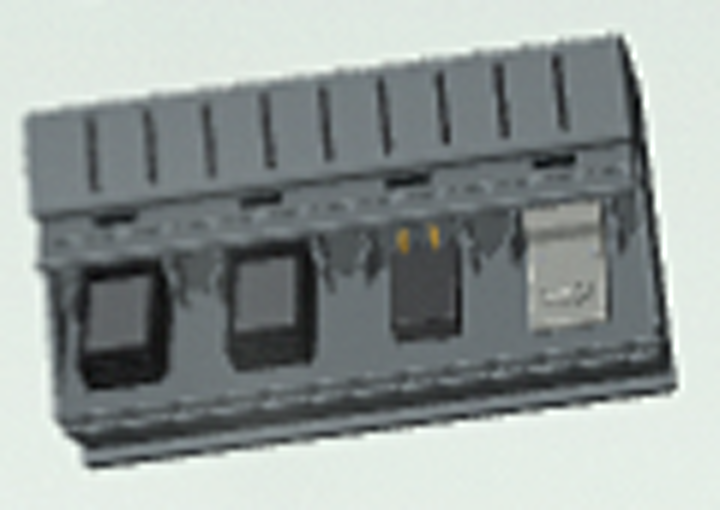

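View pics/c2.png

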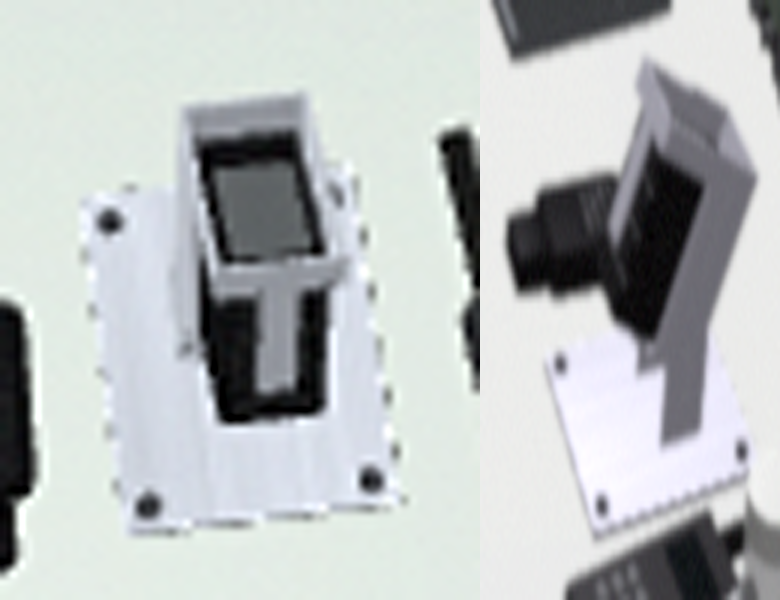

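Bay 3 is the open one: it shows a dark plinth with gold contacts at full-image (241,156). Bays 1 and 2 hold packs, and bay 4 has the cover. In the dispenser crop, the lowest pack's front shows as black on both sides of the strap, with its lower edge at crop (270,415), full-image (373,167).

```bash
python3 - <<'E'
from h import *
np.set_printoptions(precision=1,suppress=True)
full=lambda p,k,x0,y0:(np.array(p,float)+.5)/k-.5+[x0,y0]
C=lambda p:full(p,6,170,110); D=lambda p:full(p,8,340,115)
q=atz('top',C([(85,465),(677,388)]),0);d=q[0]-q[1];print('front base corners',q,np.linalg.norm(d),np.rad2deg(np.arctan2(-d[0],d[1])))
q=atz('top',C([(25,113),(620,37),(37,215),(635,140)]),80);print('housing',q,np.linalg.norm(q[0]-q[1]))
# plates of dispenser screws
q=atz('top',D([(108,221),(148,506),(371,479),(80,200),(130,533),(400,500)]),3);print('disp plate',q)
q=atz('top',D([(222,420),(323,412)]),81-9);print('q1 front lower edge',q, np.linalg.norm(q[0]-q[1]))
# segmentations
for c,n in [('top','charging_a_centre'),('top','dispenser_bottom'),('side','dispenser_bottom'),('side','queue_1_centre')]:
    for b in optics.silhouettes(c,n)[:4]:
        m=b['pixels']; print(c,n,round(b['conf'],2),b['bbox'],m.sum(),cv2.minAreaRect(np.argwhere(m)[:,::-1].astype(np.float32)))
E
```

```text
front base corners [[528.3 366.7   0. ]
 [574.1  56.1   0. ]] 314.0090106725236 8.383477927172628
housing [[694.7 385.9  80. ]
 [738.8  83.2  80. ]
 [640.7 375.6  80. ]
 [683.9  73.6  80. ]] 305.8295728369846
disp plate [[ 681.7 -166.6    3. ]
 [ 565.2 -182.7    3. ]
 [ 577.4 -270.5    3. ]
 [ 690.3 -155.4    3. ]
 [ 554.3 -175.7    3. ]
 [ 569.1 -281.9    3. ]]
q1 front lower edge [[ 582.8 -206.1   72. ]
 [ 586.5 -244.1   72. ]] 38.20356423604688
top charging_a_centre 0.61 [183.2, 149.5, 198.5, 175.2] 309 ((190.0, 163.5), (21.0, 16.0), 90.0)
top dispenser_bottom 0.78 [358.2, 128.4, 385.3, 164.6] 290 ((372.0, 145.0), (36.0, 20.0), 90.0)
side dispenser_bottom 0.96 [372.3, 199.3, 421.5, 250.4] 1030 ((395.2737731933594, 226.9114990234375), (42.87765121459961, 47.16946792602539), 21.370620727539062)
side queue_1_centre 0.7 [250.8, 288.8, 274.3, 326.1] 690 ((263.0000305175781, 305.5000305175781), (33.98823165893555, 21.913463592529297), 63.43495178222656)
side queue_1_centre 0.56 [369.6, 230.3, 392.0, 245.9] 204 ((377.5, 238.49998474121094), (24.684158325195312, 11.371355056762695), 33.690067291259766)
```

```bash
cat > fit.py <<'E'
from h import *
np.set_printoptions(precision=1,suppress=True)
full=lambda p,k,x0,y0:(np.array(p,float)+.5)/k-.5+[x0,y0]
C=lambda p:full(p,6,170,110); D=lambda p:full(p,8,340,115)
def bay(p,i):   # p: x,y,yaw of bay centre line (mean of bays)
    o,R=frame(p[0],p[1],71,p[2]); return o+R[:,1]*75*(2.5-i),R
def pts(oR,L): return oR[0]+np.array(L,float)@oR[1].T
L=[(3,[(-17,17,-26),(-17,-17,-26)],[(393,337),(462,332)]),(1,[(-37,20,-10),(-37,-20,-10)],[(86,390),(160,382)]),
   (2,[(-37,20,-10),(-37,-20,-10)],[(232,370),(308,362)]),(4,[(-37,20,-10),(-37,-20,-10)],[(529,329),(606,322)])]
def resC(p):
    r=[P('top',pts(bay(p,i),l))-C(c) for i,l,c in L]
    o,R=frame(p[0],p[1],71,p[2]); mid=P('top',np.array([[*(o+R[:,1]*156)[:2],0]])) 
    return np.vstack(r).ravel()
fc=least_squares(resC,[620,220,8.4]); 
def resD(p):
    o=frame(p[0],p[1],64,p[2]); return (P('top',pts(o,[(-37,20,-10),(-37,-20,-10)]))-D([(218,422),(326,414)])).ravel()
fd=least_squares(resD,[617,-220,8])
if __name__=='__main__':
    print(fc.x,resC(fc.x).reshape(-1,2)); print(fd.x)
    print('bay3',bay(fc.x,3)[0])
    o=frame(fc.x[0],fc.x[1],71,8.4);print('base mid lateral', (np.array([551.2,211.4])-o[0][:2])@o[1][:2,1])
E
cat > ov.py <<'E'
from fit import *
import sys
def box(x0,x1,y0,y1,z0,z1):
    v=np.array([(x,y,z) for x in (x0,x1) for y in (y0,y1) for z in (z0,z1)],float)
    return v,[(a,b) for a in range(8) for b in range(a) if bin(a^b).count('1')==1]
def draw(c,im,k,x0,y0,things):
    for oR,b,col in things:
        v,e=b; q=(P(c,pts(oR,v))-[x0,y0]+.5)*k-.5
        for a,bb in e: cv2.line(im,tuple(int(t) for t in q[a]),tuple(int(t) for t in q[bb]),col,1,cv2.LINE_AA)
def crop(c,im,x0,y0,x1,y1,k,things):
    a=cv2.resize(cv2.convertScaleAbs(im[y0:y1,x0:x1],alpha=1.6),None,fx=k,fy=k,interpolation=cv2.INTER_CUBIC)
    draw(c,a,k,x0,y0,things); return a
pack=box(-37,37,-20,20,-10,10); plinth=box(-17,37,-17,17,-26,-10)
E
cat > o1.py <<'E'
from ov import *
pc=fc.x;pd=fd.x; dis=frame(pd[0],pd[1],64,pd[2])
th=[(bay(pc,1),pack,(0,255,0)),(bay(pc,2),pack,(0,255,0)),(bay(pc,3),plinth,(0,255,255)),(bay(pc,4),box(-37,37,-20,20,-10,-3),(0,0,255)),(dis,pack,(0,255,0)),
 (dis,box(-43,-43,-7,7,16,83),(255,0,255)),(dis,box(-37,37,-20,20,50,70),(0,255,255))]
t=optics.camera('top');s=optics.camera('side')
A=crop('top',t,175,115,285,190,4,th);B=crop('top',t,345,120,395,190,5,th);C2=crop('side',s,305,120,400,195,4,th);D2=crop('side',s,350,190,430,270,5,th)
W=np.zeros((600,800,3),np.uint8)
W[:300,:440]=A;W[300:600,:380]=C2;W[:200+0,0:0]=0
W[:350,440:690]=B;W[350:600,440:800]=cv2.resize(D2,(360,360))[50:300]
cv2.imwrite('pics/'+__import__('sys').argv[1],W)
E
python3 fit.py; python3 o1.py ov1.png
```

```text
[607.1 220.6   8.7] [[-0.   0.7]
 [-0.5  0. ]
 [-0.5  0.1]
 [ 0.4 -0.3]
 [-0.1  0.1]
 [ 0.5 -0.4]
 [-0.   0.2]
 [ 0.3 -0.4]]
[ 621.2 -221.5    5.2]
bay3 [612.8 183.5  71. ]
base mid lateral -0.9258934857293334
```

View pics/ov1.png

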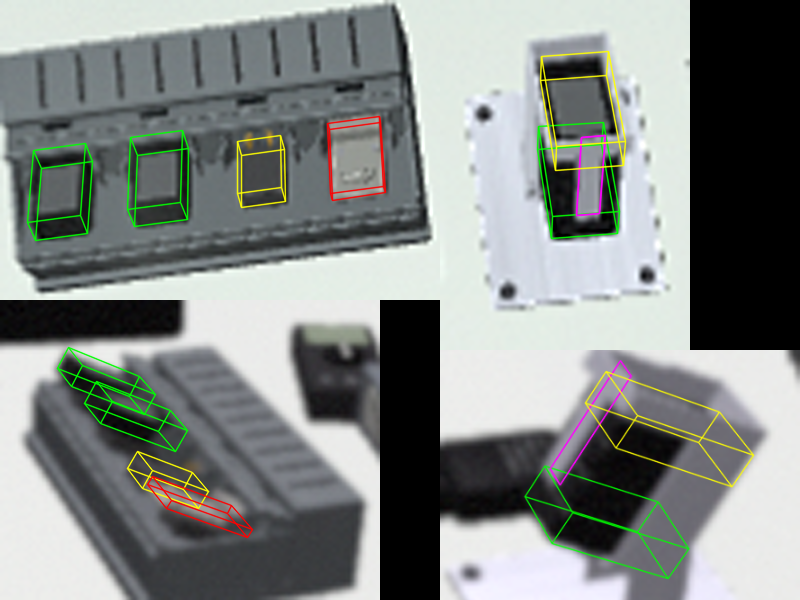

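The overlay agrees with both views. The results:

| Item | Position (mm) | Yaw | Check |
|---|---|---|---|
| Bay 3 point | (613, 183, 71) | 8.5° | base measures 314 mm wide against the stated 312 |
| Dispenser bottom | (622, -220, 64) | 8.0° | plate and screws agree |

I'll start moving now: turn and lift, then travel.

Request:
carry_out(rows=[{"delta_rot": [0,0,-7.15],"linear": [0,0,-15],"hand": 70},{"delta_rot": [0,0,-7.15],"linear": [0,0,-15],"hand": 70},{"delta_rot": [0,0,-7.15],"linear": [0,0,-15],"hand": 70},{"delta_rot": [0,0,-7.15],"linear": [0,0,-15],"hand": 70},{"delta_rot": [0,0,0],"linear": [-12,-50,0],"hand": 70},{"delta_rot": [0,0,0],"linear": [-12,-50,0],"hand": 70},{"delta_rot": [0,0,0],"linear": [-12,-50,0],"hand": 70},{"delta_rot": [0,0,0],"linear": [-12,-50,0],"hand": 70}])

```text
time: 1.8
tcp_pos: [275.9, 350.5, 291.4]
ee_rot: [[-0.99, -0.14, 0.001], [-0.14, 0.99, 0.0], [-0.001, 0.0, -1.0]]
contact_force: [1.4, -0.1, -0.4]
opening: 59.5
gripper_force: 0.0
```

```bash
python3 - <<'E'
from h import *
s=robot.read_state();print(s['time'],s['joint_positions'],s['tcp_pos'],s['ee_rot'])
E
```

```text
1.8 [ 7.09582626e-01 -1.20776429e-01  1.75786787e+00 -3.39169907e-04
  1.50381374e+00 -1.00171531e+00] [275.93728066 350.46015827 291.39552034] [[-9.90142430e-01 -1.40062191e-01  7.42015959e-04]
 [-1.40062086e-01  9.90142705e-01  1.91168425e-04]
 [-7.61477157e-04  8.53556659e-05 -9.99999706e-01]]
```

Request:
carry_out(rows=[{"delta_rot": [0,-8,0],"linear": [-12,-45,0],"hand": 70},{"delta_rot": [0,-8,0],"linear": [-12,-45,0],"hand": 70},{"delta_rot": [0,-8,0],"linear": [-12,-45,0],"hand": 70},{"delta_rot": [0,0,0],"linear": [0,0,0],"hand": 70}])

```text
time: 2.2
tcp_pos: [326.3, 218.2, 293.3]
ee_rot: [[-0.905, -0.134, 0.404], [-0.123, 0.991, 0.052], [-0.407, -0.002, -0.913]]
contact_force: [-0.5, 1.1, -0.8]
opening: 59.8
gripper_force: 0.0
```

```bash
python3 - <<'E'
from h import *
s=robot.read_state();print(s['time'],s['joint_positions'],s['tcp_pos'],s['ee_rot'])
E
```

```text
2.2 [ 0.48322317 -0.53014987  2.09945517 -0.15333597  1.18053267 -1.19184259] [326.30817502 218.15760946 293.25658244] [[-0.90507482 -0.13363222  0.40371029]
 [-0.12298696  0.99102832  0.05231699]
 [-0.40707956 -0.00230031 -0.91338981]]
```

```bash
cat > kin.py <<'E'
from h import *
from scipy.spatial.transform import Rotation as Ro
data=[([1.06,0.207,1.542,0,1.393,-0.15],[202.46,538.18,231.28]),
([0.709583,-0.120776,1.757868,-0.000339,1.503814,-1.001715],[275.937,350.46,291.396]),
([0.48322317,-0.53014987,2.09945517,-0.15333597,1.18053267,-1.19184259],[326.308,218.158,293.2566])]
def fk(q,p):
    h,a,L1,e,L2,Lt=p[:6]
    R1=Ro.from_euler('z',q[0]);R2=R1*Ro.from_euler('y',q[1]);R3=R2*Ro.from_euler('y',q[2]);R5=R3*Ro.from_euler('ZY',[q[3],q[4]]);R6=R5*Ro.from_euler('z',q[5])
    return np.array([0,0,h])+R1.apply([a,0,0])+R2.apply([0,0,L1])+R3.apply([e,0,L2])+R6.apply([0,0,Lt]),R6.as_matrix()
f=least_squares(lambda p:np.r_[np.concatenate([fk(q,p)[0]-x for q,x in data])*5,(p-[330,0,420,0,430,200])*.01],[330,0,420,0,430,200])
kp=f.x
lo=np.array([-2.73,-.86,.23,-1.11,.08,-2.82]);hi=np.array([2.73,2.22,2.46,4.25,2.63,2.82])
Q0=fk(data[2][0],kp)[1].T@np.array([[-0.90507482,-0.13363222,0.40371029],[-0.12298696,0.99102832,0.05231699],[-0.40707956,-0.00230031,-0.91338981]])
def ik(x,R,q0):
    g=lambda q:np.r_[fk(q,kp)[0]-x,200*Ro.from_matrix(R.T@(fk(q,kp)[1]@Q0)).as_rotvec()]
    s=least_squares(g,np.clip(q0,lo+.01,hi-.01),bounds=(lo,hi));return s.x,np.abs(s.fun).max()
def tool(o,yaw,pitch):  # tool z pitched below horizontal, y lateral
    _,R=frame(0,0,0,yaw,pitch); return np.c_[-R[:,2],R[:,1],R[:,0]]
E
python3 - <<'E'
from kin import *
np.set_printoptions(precision=2,suppress=True)
print(kp,f.fun);print(Q0)
for al in [0,10,15,20]:
  for n,o,yaw in [('disp',[622,-220,64],8),('bay3',[613,183,71],8.5)]:
    _,R=frame(0,0,0,yaw)
    for off in [(-4,0),(-100,0),(-100,40)]:
      x=np.array(o)+R@[off[0],0,-3-al*.5+off[1]]
      best=None
      for q0 in [data[2][0],[-.4 if n=='disp' else .3,.3,1.9,0.,.5,-1.5],[-.4,.3,1.9,1.5,.5,-2.5],[-.4,.3,1.9,3.1,.5,1.5]]:
        q,e=ik(x,tool(o,yaw,27+al),np.array(q0)); 
        if best is None or e<best[1]-.01: best=(q,e)
      print(al,n,off,best[0],round(best[1],2))
E
```

```text
[-1609.56   224.31  -357.25 -2059.93    48.19  -180.58] [ 365.18 -232.9    44.46  333.77 -280.37 -114.02   -3.34  -92.43   69.6
  -19.4     2.24   -7.77  -20.6    -3.82   -3.81]
[[-0. -1.  0.]
 [ 1.  0. -0.]
 [ 0. -0.  1.]]
0 disp (-4, 0) [-0.25  0.28  1.61  1.11  0.38 -2.82] 8.85
0 disp (-100, 0) [-0.29  0.1   1.71  0.98  0.47 -2.71] 0.0
0 disp (-100, 40) [-0.28 -0.25  2.01  0.89  0.49 -2.6 ] 0.0
0 bay3 (-4, 0) [ 0.26  0.34  1.55 -0.64  0.17 -0.89] 3.58
0 bay3 (-100, 0) [ 0.28  0.05  1.74 -0.43  0.28 -1.1 ] 0.0
0 bay3 (-100, 40) [ 0.27 -0.28  2.02 -0.36  0.32 -1.17] 0.0
10 disp (-4, 0) [-0.26  0.35  1.55  0.96  0.4  -2.7 ] 24.61
10 disp (-100, 0) [-0.3   0.29  1.55  0.83  0.49 -2.59] 16.2
10 disp (-100, 40) [-0.3   0.04  1.76  0.67  0.57 -2.43] 0.0
10 bay3 (-4, 0) [ 0.26  0.34  1.55 -0.41  0.24 -1.12] 22.59
10 bay3 (-100, 0) [ 0.28  0.28  1.55 -0.33  0.34 -1.19] 14.86
10 bay3 (-100, 40) [ 0.28 -0.    1.79 -0.24  0.45 -1.28] 0.0
15 disp (-4, 0) [-0.26  0.35  1.55  0.85  0.42 -2.6 ] 34.11
15 disp (-100, 0) [-0.31  0.29  1.55  0.75  0.52 -2.52] 25.86
15 disp (-100, 40) [-0.3   0.29  1.55  0.62  0.59 -2.41] 4.13
15 bay3 (-4, 0) [ 0.27  0.34  1.55 -0.33  0.28 -1.19] 32.19
15 bay3 (-100, 0) [ 0.28  0.28  1.55 -0.28  0.38 -1.23] 24.64
15 bay3 (-100, 40) [ 0.28  0.28  1.55 -0.21  0.48 -1.3 ] 2.62
20 disp (-4, 0) [-0.27  0.35  1.55  0.75  0.44 -2.52] 43.68
20 disp (-100, 0) [-0.31  0.29  1.55  0.67  0.55 -2.46] 35.63
20 disp (-100, 40) [-0.31  0.29  1.55  0.55  0.62 -2.35] 13.72
20 bay3 (-4, 0) [ 0.27  0.34  1.55 -0.28  0.33 -1.24] 41.89
20 bay3 (-100, 0) [ 0.28  0.28  1.55 -0.24  0.43 -1.27] 34.52
20 bay3 (-100, 40) [ 0.28  0.28  1.55 -0.19  0.52 -1.32] 12.32
```

```bash
python3 - <<'E'
s=open('kin.py').read()
s=s.replace("h,a,L1,e,L2,Lt=p[:6]","h,a,L1,e,L2,Lt,d,c=p[:8]").replace("R3.apply([e,0,L2])","R3.apply([e,d,L2])+R5.apply([c,0,0])")
s=s.replace("[330,0,420,0,430,200]","[330,0,420,0,430,200,86,0]")
open('kin.py','w').write(s)
E
cat > chk.py <<'E'
from kin import *
np.set_printoptions(precision=2,suppress=True)
print(kp,f.fun[:9]/5)
for al in [0,10,20,30]:
  for n,o,yaw in [('disp',[622,-220,64],8),('bay3',[613,183,71],8.5)]:
    _,R=frame(0,0,0,yaw)
    for off in [(-4,0),(-100,0),(-100,40)]:
      x=np.array(o)+R@[off[0],0,-3-al*.5+off[1]]
      best=None
      for q0 in [data[2][0],[-.4 if n=='disp' else .3,.3,1.9,0.,.5,-1.5],[-.4,.3,1.9,1.5,.5,-2.5],[-.4,.3,1.9,3.1,.5,1.5]]:
        q,e=ik(x,tool(o,yaw,27+al),np.array(q0)); 
        if best is None or e<best[1]-.01: best=(q,e)
      print(al,n,off,best[0],round(best[1],2))
E
python3 chk.py
```

```text
[286.94   3.27 456.85  99.19 495.82 317.24  86.33  -1.05] [ 0.13 -0.07  0.   -0.1   0.09  0.   -0.    0.02 -0.  ]
0 disp (-4, 0) [-0.86  0.53  2.04  1.79  0.87  2.2 ] 0.0
0 disp (-100, 0) [-1.06  0.35  2.19  1.58  0.98  2.26] 0.0
0 disp (-100, 40) [-1.01  0.27  2.17  1.55  0.95  2.39] 0.0
0 bay3 (-4, 0) [0.16 0.45 2.2  3.16 0.61 1.56] 0.0
0 bay3 (-100, 0) [0.16 0.2  2.41 3.17 0.56 1.56] 0.0
0 bay3 (-100, 40) [0.16 0.09 2.37 3.17 0.42 1.55] 0.0
10 disp (-4, 0) [-0.81  0.45  2.01  1.55  0.71  2.48] 0.0
10 disp (-100, 0) [-0.99  0.26  2.15  1.37  0.83  2.53] 0.0
10 disp (-100, 40) [-0.95  0.19  2.12  1.3   0.82  2.68] 0.0
10 bay3 (-4, 0) [0.16 0.35 2.16 3.17 0.29 1.55] 0.0
10 bay3 (-100, 0) [0.16 0.08 2.35 3.19 0.22 1.53] 0.0
10 bay3 (-100, 40) [0.16 0.01 2.3  3.25 0.09 1.47] 0.0
20 disp (-4, 0) [-0.75  0.41  1.96  1.23  0.6   2.82] 2.7
20 disp (-100, 0) [-0.92  0.21  2.1   1.11  0.74  2.82] 3.19
20 disp (-100, 40) [-0.9   0.17  2.09  1.14  0.76  2.82] 13.41
20 bay3 (-4, 0) [ 0.17  0.3   2.06 -0.41  0.08 -1.15] 7.58
20 bay3 (-100, 0) [ 0.16  0.04  2.27 -0.1   0.08 -1.46] 0.0
20 bay3 (-100, 40) [ 0.16 -0.01  2.21 -0.04  0.19 -1.52] 0.0
30 disp (-4, 0) [-0.65  0.39  1.85  0.65  0.61 -2.82] 9.98
30 disp (-100, 0) [-0.76  0.18  1.99  0.58  0.71 -2.82] 15.66
30 disp (-100, 40) [-0.76  0.15  1.95  0.59  0.77 -2.82] 8.16
30 bay3 (-4, 0) [ 0.16  0.3   1.98 -0.02  0.28 -1.55] 0.0
30 bay3 (-100, 0) [ 0.16  0.05  2.16 -0.02  0.35 -1.54] 0.0
30 bay3 (-100, 40) [ 0.16  0.01  2.1  -0.01  0.45 -1.55] 0.0
```

```bash
cat >> kin.py <<'E'
def toolF(yaw,pitch=27):
    R=frame(0,0,0,yaw,pitch)[1]; return np.c_[R[:,2],-R[:,1],R[:,0]]
def delta(x,R,x2,R2): # single move in tool frame
    return np.round(Ro.from_matrix(R.T@R2).as_rotvec(degrees=True),1),np.round(R.T@(x2-x),1)
DIS=np.array([622,-220,64.]);BAY=np.array([613,183,71.])
E
python3 - <<'E'
from kin import *
np.set_printoptions(precision=2,suppress=True)
s=robot.read_state();q=np.array(s['joint_positions'])
print(fk(q,kp)[0]-s['tcp_pos'])
_,R=frame(0,0,0,8)
up=DIS+R@[-120,0,20]
goal,e=ik(up,toolF(8),np.array([-1.06,.35,2.19,1.58,.98,-.88]));print(goal,e)
mid=np.array([-.3,-.3,2.1,.7,1.2,-1.0])
N=26;path=[]
for i in range(1,N+1):
    t=i/N; path.append(q+(goal-q)*t+ (mid-(q+goal)/2)*0*np.sin(np.pi*t))
x,Rr=fk(q,kp)[0],fk(q,kp)[1]@Q0
import json;rows=[]
for p in path:
    x2,R2=fk(p,kp)[0],fk(p,kp)[1]@Q0
    dr,dl=delta(x,Rr,x2,R2); rows.append({"delta_rot":dr.tolist(),"linear":dl.tolist(),"hand":70})
    Rr=Rr@Ro.from_rotvec(dr,degrees=True).as_matrix();x=x+(fk(p,kp)[1]@Q0*0+Rr)@dl*0+ (Rr@Ro.from_rotvec(-dr,degrees=True).as_matrix())@dl
    print(x.round(0),Rr[:,2].round(2),np.linalg.norm(dr).round(1),np.linalg.norm(dl).round(0))
print(json.dumps(rows))
E
```

```text
[-0.    0.02 -0.  ]
[-1.07  0.26  2.2   1.52  0.99 -0.79] 1.7053025658242404e-13
[332. 216. 278.] [ 0.36  0.07 -0.93] 6.0 17.0
[337. 213. 263.] [ 0.32  0.1  -0.94] 6.1 16.0
[343. 210. 250.] [ 0.28  0.13 -0.95] 6.2 15.0
[350. 207. 238.] [ 0.25  0.16 -0.96] 6.4 14.0
[358. 203. 227.] [ 0.22  0.2  -0.95] 6.5 14.0
[366. 199. 218.] [ 0.2   0.24 -0.95] 6.6 13.0
[375. 194. 209.] [ 0.19  0.28 -0.94] 6.7 14.0
[386. 189. 202.] [ 0.19  0.32 -0.93] 6.7 14.0
[397. 182. 195.] [ 0.19  0.36 -0.91] 6.9 15.0
[409. 173. 189.] [ 0.2   0.4  -0.89] 6.9 15.0
[421. 164. 185.] [ 0.22  0.44 -0.87] 7.0 17.0
[434. 152. 180.] [ 0.25  0.47 -0.85] 7.1 18.0
[448. 138. 177.] [ 0.28  0.5  -0.82] 7.1 19.0
[462. 123. 174.] [ 0.32  0.52 -0.79] 7.3 21.0
[475. 105. 171.] [ 0.37  0.53 -0.76] 7.2 23.0
[488.  84. 169.] [ 0.42  0.54 -0.73] 7.3 24.0
[501.  62. 167.] [ 0.47  0.54 -0.7 ] 7.4 26.0
[512.  37. 164.] [ 0.53  0.53 -0.67] 7.5 28.0
[522.   9. 162.] [ 0.58  0.51 -0.64] 7.4 29.0
[531. -20. 160.] [ 0.64  0.48 -0.61] 7.6 31.0
[537. -52. 157.] [ 0.69  0.44 -0.58] 7.6 32.0
[541. -86. 154.] [ 0.74  0.39 -0.55] 7.6 34.0
[ 541. 
[... 1449 characters left out ...]
hand": 70}, {"delta_rot": [-3.7, 0.7, 6.5], "linear": [-21.9, 15.5, -6.6], "hand": 70}, {"delta_rot": [-3.7, 0.7, 6.4], "linear": [-21.8, 18.0, -7.7], "hand": 70}, {"delta_rot": [-4.0, 0.7, 6.4], "linear": [-21.5, 20.4, -8.8], "hand": 70}, {"delta_rot": [-4.0, 0.7, 6.4], "linear": [-21.0, 22.8, -9.7], "hand": 70}, {"delta_rot": [-4.2, 0.8, 6.3], "linear": [-20.2, 25.3, -10.5], "hand": 70}, {"delta_rot": [-4.4, 0.9, 6.2], "linear": [-19.3, 27.6, -11.3], "hand": 70}, {"delta_rot": [-4.4, 0.9, 6.3], "linear": [-18.2, 29.9, -11.8], "hand": 70}, {"delta_rot": [-4.6, 1.0, 6.1], "linear": [-16.7, 32.2, -12.4], "hand": 70}, {"delta_rot": [-4.7, 1.2, 6.2], "linear": [-15.3, 34.2, -12.7], "hand": 70}]
```

Request:
carry_out(rows=[{"delta_rot": [-1.3,2.6,5.3],"linear": [1.9,-3.3,16.2],"hand": 70},{"delta_rot": [-1.4,2.5,5.4],"linear": [0.0,-3.8,15.2],"hand": 70},{"delta_rot": [-1.5,2.3,5.6],"linear": [-1.8,-4.1,14.1],"hand": 70},{"delta_rot": [-1.5,2.2,5.8],"linear": [-3.9,-4.3,12.9],"hand": 70},{"delta_rot": [-1.7,2.0,5.9],"linear": [-5.8,-4.2,11.6],"hand": 70},{"delta_rot": [-1.7,1.8,6.1],"linear": [-7.7,-3.9,10.3],"hand": 70},{"delta_rot": [-1.9,1.6,6.2],"linear": [-9.7,-3.3,8.9],"hand": 70},{"delta_rot": [-2.0,1.5,6.2],"linear": [-11.4,-2.5,7.5],"hand": 70},{"delta_rot": [-2.2,1.4,6.4],"linear": [-13.3,-1.5,6.0],"hand": 70},{"delta_rot": [-2.2,1.2,6.4],"linear": [-14.8,-0.2,4.5],"hand": 70},{"delta_rot": [-2.5,1.1,6.4],"linear": [-16.4,1.2,3.0],"hand": 70},{"delta_rot": [-2.6,1.0,6.5],"linear": [-17.8,2.8,1.5],"hand": 70},{"delta_rot": [-2.8,0.9,6.5],"linear": [-18.9,4.5,0.1],"hand": 70},{"delta_rot": [-2.9,0.8,6.6],"linear": [-20.0,6.6,-1.4],"hand": 70},{"delta_rot": [-3.1,0.8,6.5],"linear": [-20.7,8.6,-2.8],"hand": 70},{"delta_rot": [-3.3,0.7,6.5],"linear": [-21.4,10.9,-4.1],"hand": 70},{"delta_rot": [-3.4,0.7,6.5],"linear": [-21.7,13.1,-5.4],"hand": 70},{"delta_rot": [-3.7,0.7,6.5],"linear": [-21.9,15.5,-6.6],"hand": 70},{"delta_rot": [-3.7,0.7,6.4],"linear": [-21.8,18.0,-7.7],"hand": 70},{"delta_rot": [-4.0,0.7,6.4],"linear": [-21.5,20.4,-8.8],"hand": 70}])

```text
time: 4.2
tcp_pos: [536.4, -15.5, 162.3]
ee_rot: [[0.218, 0.741, 0.635], [0.638, -0.601, 0.482], [0.739, 0.3, -0.603]]
contact_force: [1.0, 0.0, 0.0]
opening: 59.8
gripper_force: 0.0
```

Request:
carry_out(rows=[{"delta_rot": [-4.0,0.7,6.4],"linear": [-21.0,22.8,-9.7],"hand": 70},{"delta_rot": [-4.2,0.8,6.3],"linear": [-20.2,25.3,-10.5],"hand": 70},{"delta_rot": [-4.4,0.9,6.2],"linear": [-19.3,27.6,-11.3],"hand": 70},{"delta_rot": [-4.4,0.9,6.3],"linear": [-18.2,29.9,-11.8],"hand": 70},{"delta_rot": [-4.6,1.0,6.1],"linear": [-16.7,32.2,-12.4],"hand": 70},{"delta_rot": [-4.7,1.2,6.2],"linear": [-15.3,34.2,-12.7],"hand": 70},{"delta_rot": [0,0,0],"linear": [0,0,0],"hand": 70}])

```text
time: 4.9
tcp_pos: [530.4, -230.7, 137.2]
ee_rot: [[0.451, 0.138, 0.882], [0.059, -0.99, 0.124], [0.891, -0.004, -0.455]]
contact_force: [0.4, -0.3, 0.1]
opening: 59.8
gripper_force: 0.0
```

```bash
python3 - <<'E'
from kin import *
np.set_printoptions(precision=2,suppress=True)
s=robot.read_state();x=s['tcp_pos'];R=np.array(s['ee_rot']);print(s['time'],x,s['joint_positions'],s['contact_force'])
B=frame(0,0,0,8)[1]
print('in disp frame',B.T@(x-DIS)); print(delta(x,R,DIS+B@[-70,0,-3],toolF(8)),delta(x,R,DIS+B@[-70,0,-3],toolF(8))[1])
E
```

```text
4.9 [ 530.36 -230.71  137.2 ] [-1.06  0.24  2.2   1.52  0.98 -0.76] [ 0.4  -0.31  0.11]
in disp frame [-115.42    2.15   23.35]
(array([-0. ,  0. , -0.2]), array([-26.3,   2.3,  45.4])) [-26.3   2.3  45.4]
```

Next: line up with the lowest pack, then look from both cameras with the gripper close to the dispenser.

Request:
carry_out(rows=[{"delta_rot": [0,0,-0.2],"linear": [-13,1.2,22],"hand": 70},{"delta_rot": [0,0,0],"linear": [-13.3,1.1,23.4],"hand": 70},{"delta_rot": [0,0,0],"linear": [0,0,0],"hand": 70}])

```text
time: 5.2
tcp_pos: [559.8, -223.4, 91.5]
ee_rot: [[0.451, 0.149, 0.88], [0.065, -0.989, 0.134], [0.89, -0.003, -0.456]]
contact_force: [-0.8, 1.0, -0.1]
opening: 60.0
gripper_force: 0.0
```

```bash
python3 - <<'E'
from kin import *
from ov import *
np.set_printoptions(precision=2,suppress=True)
s=robot.read_state();x=s['tcp_pos'];R=np.array(s['ee_rot']);B=frame(0,0,0,8)[1];print(s['time'],B.T@(x-DIS))
dis=(DIS,B)
# tool-attached marker: finger pads approx 22 wide, opening 60, tip to 38 back
tl=(x,R); pads=[(tl,box(-11,11,y,y,-44,-6),(255,255,0)) for y in (-30,30)]+[(tl,box(-.5,.5,-.5,.5,-60,0),(0,0,255))]
th=[(dis,pack,(0,255,0)),(dis,box(-43,-43,-7,7,16,83),(255,0,255))]+pads
t=optics.camera('top');sd=optics.camera('side')
A=crop('top',t,330,115,400,215,6,th);B2=crop('side',sd,335,185,435,285,6,th)[:,:380]
W=np.zeros((600,800,3),np.uint8);W[:,:420]=A;W[:,420:]=B2
cv2.imwrite('pics/g1.png',W)
E
```

```text
5.2 [-67.81   5.28  -3.69]
```

View pics/g1.png

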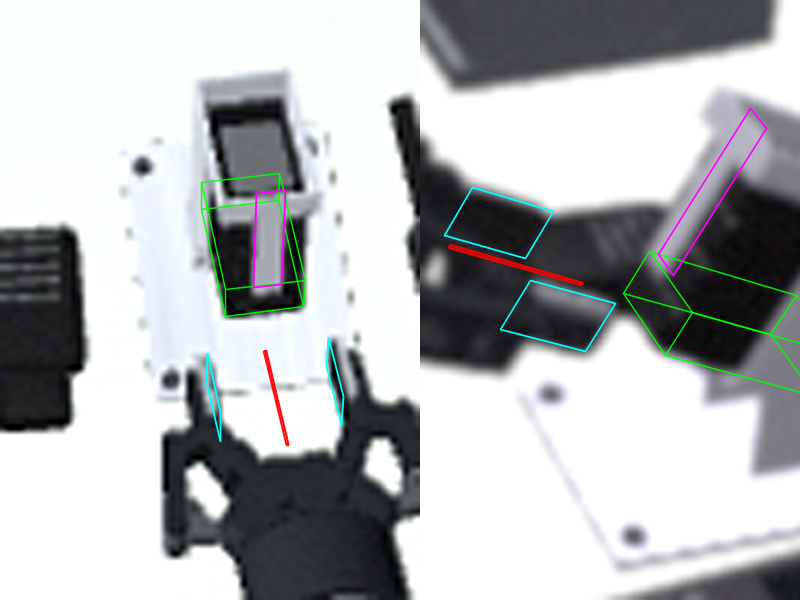

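```bash
python3 - <<'E'
from kin import *
np.set_printoptions(precision=2,suppress=True)
B=frame(0,0,0,8)[1]
for i in range(3):
    s=robot.read_state();x=s['tcp_pos'];R=np.array(s['ee_rot']);q=s['joint_positions'];print(s['time'],B.T@(x-DIS),x,s['qd'][:3],fk(q,kp)[0]-x,Ro.from_matrix(R.T@toolF(8)).as_rotvec(degrees=True))
    optics.boxes_of('top','pen')
E
```

```text
5.3 [-69.12   4.49  -1.57] [ 559.68 -224.23   93.98] [-0.01 -0.04  0.01] [-0.37  1.49  4.91] [-0.46 -0.02  0.21]
5.35 [-69.55   3.99  -0.98] [ 559.64 -224.74   94.7 ] [-0.01 -0.03  0.01] [-0.37  1.49  4.91] [-0.38 -0.05  0.26]
5.4 [-69.84   3.61  -0.64] [ 559.59 -225.12   95.14] [-0.01 -0.02  0.  ] [-0.37  1.49  4.9 ] [-0.33 -0.07  0.29]
```

Request:
carry_out(rows=[{"delta_rot": [0,0,0],"linear": [0,0,0],"hand": 70},{"delta_rot": [0,0,0],"linear": [0,0,0],"hand": 70},{"delta_rot": [0,0,0],"linear": [0,0,0],"hand": 70},{"delta_rot": [0,0,0],"linear": [0,0,0],"hand": 70},{"delta_rot": [0,0,0],"linear": [0,0,0],"hand": 70}])

```text
time: 5.95
tcp_pos: [559.2, -225.3, 94.2]
ee_rot: [[0.449, 0.145, 0.882], [0.067, -0.989, 0.129], [0.891, 0.001, -0.454]]
contact_force: [-0.5, 0.4, -0.2]
opening: 59.5
gripper_force: 0.0
```

```bash
cat > st.py <<'E'
from kin import *
import sys
np.set_printoptions(precision=2,suppress=True)
# usage: st.py disp|bay tx ty tz
o,yaw=(DIS,8) if sys.argv[1]=='disp' else (BAY,8.5)
B=frame(0,0,0,yaw)[1];s=robot.read_state();x=s['tcp_pos'];R=np.array(s['ee_rot'])
print(s['time'],'in frame',B.T@(x-o),'F',B.T@np.array(s['contact_force']),'op',s['opening'],s['gripper_force'],'q',s['joint_positions'])
if len(sys.argv)>2: print('delta',delta(x,R,o+B@np.array(sys.argv[2:5],float),toolF(yaw)))
E
python3 st.py disp -70 0.5 -3
```

```text
5.95 in frame [-69.79   3.51  -1.62] F [-0.29  0.51 -0.33] op 59.472204117899146 0.0 q [-0.98  0.39  2.15  1.64  0.94 -0.89]
delta (array([-0.3, -0. ,  0.2]), array([-1.4,  3. , -0.2]))
```

Request:
carry_out(rows=[{"delta_rot": [0,0,0],"linear": [-1.4,1.5,0],"hand": 70},{"delta_rot": [0,0,0],"linear": [0,0,11],"hand": 70},{"delta_rot": [0,0,0],"linear": [0,0,11],"hand": 70},{"delta_rot": [0,0,0],"linear": [0,0,11],"hand": 70},{"delta_rot": [0,0,0],"linear": [0,0,11],"hand": 70},{"delta_rot": [0,0,0],"linear": [0,0,11],"hand": 70},{"delta_rot": [0,0,0],"linear": [0,0,9],"hand": 70},{"delta_rot": [0,0,0],"linear": [0,0,0],"hand": 70},{"delta_rot": [0,0,0],"linear": [0,0,0],"hand": 70},{"delta_rot": [0,0,0],"linear": [0,0,0],"hand": 70},{"delta_rot": [0,0,0],"linear": [0,0,0],"hand": 70}])

```text
time: 7.05
tcp_pos: [615.0, -218.8, 64.0]
ee_rot: [[0.449, 0.145, 0.882], [0.066, -0.989, 0.129], [0.891, 0.001, -0.454]]
contact_force: [-0.6, 0.4, 0.1]
opening: 59.8
gripper_force: 0.0
```

```bash
python3 st.py disp -4 0.5 -3; python3 - <<'E'
from kin import *
from ov import *
s=robot.read_state();x=s['tcp_pos'];R=np.array(s['ee_rot']);B=frame(0,0,0,8)[1]
dis=(DIS,B);tl=(x,R); pads=[(tl,box(-11,11,y,y,-44,-6),(255,255,0)) for y in (-30,30)]
th=[(dis,pack,(0,255,0))]+pads
t=optics.camera('top');sd=optics.camera('side')
A=crop('top',t,340,120,395,195,8,[]);B2=crop('side',sd,350,195,420,270,8,th)[:600,:360]
W=np.zeros((600,800,3),np.uint8);W[:,:440]=A;W[:,440:]=B2
cv2.imwrite('pics/g2.png',W)
E
```

```text
7.05 in frame [-6.    2.2  -3.06] F [-0.54  0.5  -0.15] op 59.80684952131244 0.0 q [-0.86  0.52  2.05  1.77  0.88 -0.93]
delta (array([-0.3, -0. ,  0.2]), array([0.1, 1.7, 2. ]))
```

View pics/g2.png

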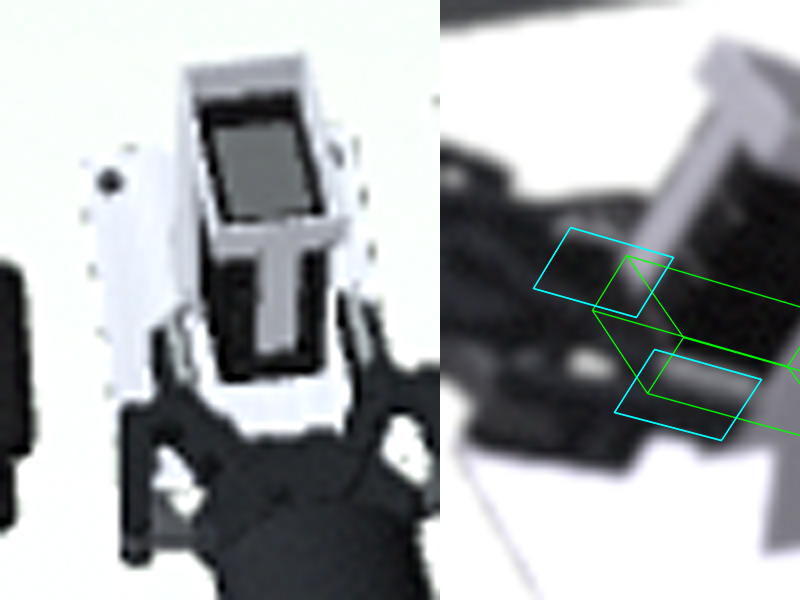

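The pack's front end is centred between the fingers: left gap about 27 crop px (195→222), right gap about 25 (325→350). Closing now.

Request:
carry_out(rows=[{"delta_rot": [0,0,0],"linear": [0,0,0],"hand": 40},{"delta_rot": [0,0,0],"linear": [0,0,0],"hand": 20},{"delta_rot": [0,0,0],"linear": [0,0,0],"hand": 20},{"delta_rot": [0,0,0],"linear": [0,0,0],"hand": 20},{"delta_rot": [0,0,0],"linear": [0,0,0],"hand": 20},{"delta_rot": [0,0,0],"linear": [0,0,0],"hand": 20}], squeeze=60)

```text
time: 7.75
tcp_pos: [615.2, -218.9, 64.0]
ee_rot: [[0.449, 0.145, 0.882], [0.066, -0.989, 0.128], [0.891, 0.001, -0.454]]
contact_force: [-5.0, -1.6, 2.6]
opening: 39.4
gripper_force: 61.5
```

```bash
python3 st.py disp
```

```text
7.75 in frame [-5.86  2.   -2.99] F [-5.79 -0.87  0.02] op 39.39170115214199 61.521055698394775 q [-0.86  0.52  2.05  1.77  0.88 -0.93]
```

Request:
carry_out(rows=[{"delta_rot": [0,0,0],"linear": [0,0,-4],"hand": 20},{"delta_rot": [0,0,0],"linear": [0,0,-8],"hand": 20},{"delta_rot": [0,0,0],"linear": [0,0,-8],"hand": 20},{"delta_rot": [0,0,0],"linear": [0,0,-8],"hand": 20},{"delta_rot": [0,0,0],"linear": [0,0,-8],"hand": 20},{"delta_rot": [0,0,0],"linear": [0,0,-8],"hand": 20},{"delta_rot": [0,0,0],"linear": [0,0,-8],"hand": 20},{"delta_rot": [0,0,0],"linear": [0,0,-8],"hand": 20},{"delta_rot": [0,0,0],"linear": [0,0,-8],"hand": 20},{"delta_rot": [0,0,0],"linear": [0,0,-8],"hand": 20},{"delta_rot": [0,0,0],"linear": [0,0,-8],"hand": 20},{"delta_rot": [0,0,0],"linear": [0,0,-8],"hand": 20},{"delta_rot": [0,0,0],"linear": [0,0,-8],"hand": 20},{"delta_rot": [0,0,0],"linear": [0,0,-8],"hand": 20},{"delta_rot": [0,0,0],"linear": [0,0,-8],"hand": 20},{"delta_rot": [0,0,0],"linear": [0,0,0],"hand": 20},{"delta_rot": [0,0,0],"linear": [0,0,0],"hand": 20},{"delta_rot": [0,0,0],"linear": [0,0,0],"hand": 20},{"delta_rot": [0,0,0],"linear": [0,0,0],"hand": 20}])

```text
time: 9.65
tcp_pos: [513.1, -233.3, 116.4]
ee_rot: [[0.449, 0.146, 0.882], [0.066, -0.989, 0.13], [0.891, 0.0, -0.454]]
contact_force: [-0.7, 0.3, -1.5]
opening: 39.0
gripper_force: 61.7
```

```bash
python3 st.py disp; python3 - <<'E'
from kin import *
from ov import *
s=robot.read_state();x=s['tcp_pos'];R=np.array(s['ee_rot']);B=frame(0,0,0,8)[1]
dis=(DIS,B)
held=(x+R[:,2]*5.5+R[:,0]*3,np.c_[R[:,2],-R[:,1],R[:,0]])
st=[(dis,pack,(0,255,0)),(dis,box(-37,37,-20,20,30,50),(0,255,255)),(held,pack,(0,0,255))]
t=optics.camera('top');sd=optics.camera('side')
W=np.zeros((600,800,3),np.uint8)
W[:,:400]=crop('top',t,335,110,415,230,5,st);W[:,400:]=crop('side',sd,345,180,425,300,5,st)
cv2.imwrite('pics/g3.png',W)
E
```

```text
9.65 in frame [-121.5     1.97   -3.15] F [ 0.13  0.36 -1.65] op 38.96502443087452 61.702784299850464 q [-1.1   0.29  2.22  1.52  1.01 -0.85]
```

View pics/g3.png

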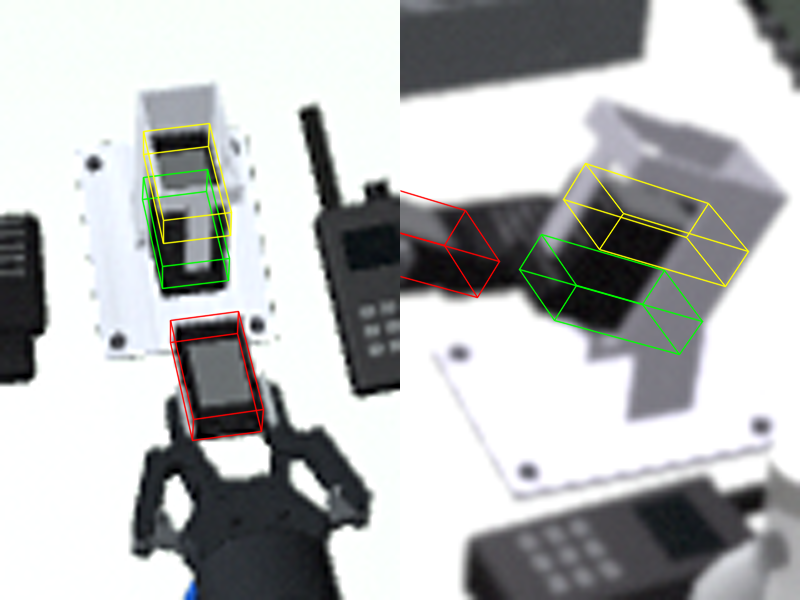

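The draw worked. The held pack matches the red box (front edge at crop (195,438)-(258,432)), and the waiting packs now fill the lowest places. Next I'll work out the transfer.

```bash
python3 - <<'E'
from kin import *
np.set_printoptions(precision=2,suppress=True)
s=robot.read_state();x=s['tcp_pos'];R=np.array(s['ee_rot']);q=np.array(s['joint_positions'])
B=frame(0,0,0,8.5)[1]; A=BAY+B@[-85,0,32]
print(A,delta(x,R,A,toolF(8.5)))
for t in np.linspace(0,1,9):
    q,e=ik(x+(A-x)*t,toolF(8.3),q);print(q,round(e,2),(x+(A-x)*t).round(0))
for xx in [-80,-40,-6]:
    q,e=ik(BAY+B@[xx,0,-1],toolF(8.5),q);print(xx,q,round(e,2))
E
```

```text
[552.46 173.95 138.1 ] (array([ 0.1, -0. , -0. ]), array([  64.1, -397.1,   77.7]))
[-1.11  0.31  2.21  1.53  1.01 -0.86] 0.0 [ 513. -233.  116.]
[-1.02  0.25  2.29  1.62  0.96 -0.89] 0.0 [ 518. -182.  119.]
[-0.91  0.2   2.36  1.72  0.9  -0.91] 0.0 [ 523. -131.  122.]
[-0.77  0.15  2.41  1.85  0.83 -0.94] 0.0 [528. -81. 124.]
[-0.6   0.12  2.44  2.02  0.74 -0.98] 0.0 [533. -30. 127.]
[-0.41  0.1   2.45  2.24  0.65 -1.06] 0.0 [538.  21. 130.]
[-0.21  0.1   2.43  2.51  0.56 -1.18] 0.0 [543.  72. 133.]
[-0.01  0.12  2.4   2.84  0.49 -1.37] 0.0 [548. 123. 135.]
[ 0.17  0.15  2.34  3.18  0.45 -1.6 ] 0.0 [552. 174. 138.]
-80 [ 0.16  0.25  2.36  3.17  0.57 -1.58] 0.0
-40 [ 0.16  0.36  2.28  3.16  0.59 -1.58] 0.0
-6 [ 0.16  0.44  2.21  3.16  0.6  -1.58] 0.0
```

Request:
carry_out(rows=[{"delta_rot": [0,0,0],"linear": [13,0,0],"hand": 20},{"delta_rot": [0,0,0],"linear": [24,0,0],"hand": 20},{"delta_rot": [0,0,0],"linear": [24,-12,0],"hand": 20},{"delta_rot": [0,0,0],"linear": [24,-25,0],"hand": 20},{"delta_rot": [0,0,0],"linear": [19,-25,0],"hand": 20},{"delta_rot": [0,0,0],"linear": [0,-25,6],"hand": 20},{"delta_rot": [0,0,0],"linear": [0,-25,6],"hand": 20},{"delta_rot": [0,0,0],"linear": [0,-25,6],"hand": 20},{"delta_rot": [0,0,0],"linear": [0,-25,6],"hand": 20},{"delta_rot": [0,0,0],"linear": [0,-25,6],"hand": 20},{"delta_rot": [0,0,0],"linear": [0,-25,6],"hand": 20},{"delta_rot": [0,0,0],"linear": [0,-25,6],"hand": 20},{"delta_rot": [0,0,0],"linear": [0,-25,6],"hand": 20},{"delta_rot": [0,0,0],"linear": [0,-25,6],"hand": 20},{"delta_rot": [0,0,0],"linear": [0,-25,6],"hand": 20},{"delta_rot": [0,0,0],"linear": [0,-25,6],"hand": 20},{"delta_rot": [0,0,0],"linear": [0,-25,6],"hand": 20},{"delta_rot": [0,0,0],"linear": [0,-25,6],"hand": 20},{"delta_rot": [0,0,0],"linear": [0,-10,0],"hand": 20},{"delta_rot": [0,0,0],"linear": [0,0,0],"hand": 20}])

```text
time: 11.75
tcp_pos: [570.0, 173.0, 173.6]
ee_rot: [[0.449, 0.148, 0.881], [0.067, -0.989, 0.132], [0.891, -0.0, -0.454]]
contact_force: [0.4, 1.2, -1.9]
opening: 39.4
gripper_force: 61.7
```

Request:
carry_out(rows=[{"delta_rot": [0,0,0],"linear": [-20,0,0],"hand": 20},{"delta_rot": [0,0,0],"linear": [-20,0,0],"hand": 20},{"delta_rot": [0,0,0],"linear": [0,0,0],"hand": 20},{"delta_rot": [0,0,0],"linear": [0,0,0],"hand": 20},{"delta_rot": [0,0,0],"linear": [0,0,0],"hand": 20},{"delta_rot": [0,0,0],"linear": [0,0,0],"hand": 20}])

```text
time: 12.35
tcp_pos: [554.2, 168.4, 140.6]
ee_rot: [[0.445, 0.145, 0.884], [0.066, -0.989, 0.129], [0.893, 0.001, -0.45]]
contact_force: [0.5, 0.1, -1.4]
opening: 39.1
gripper_force: 61.7
```

```bash
python3 st.py bay -81 0 0
```

```text
12.35 in frame [-85.29  -5.71  34.61] F [ 1.05  0.04 -1.02] op 39.080796464967435 61.70049548149109 q [ 0.15  0.13  2.35  3.14  0.44 -1.57]
delta (array([ 0.2, -0.3, -0. ]), array([-34.6,  -5.7,   4.1]))
```

Request:
carry_out(rows=[{"delta_rot": [0.2,-0.3,0],"linear": [-10,-6,2],"hand": 20},{"delta_rot": [0,0,0],"linear": [-10,0,2],"hand": 20},{"delta_rot": [0,0,0],"linear": [-9,0,0],"hand": 20},{"delta_rot": [0,0,0],"linear": [0,0,0],"hand": 20},{"delta_rot": [0,0,0],"linear": [0,0,0],"hand": 20},{"delta_rot": [0,0,0],"linear": [0,0,0],"hand": 20},{"delta_rot": [0,0,0],"linear": [0,0,0],"hand": 20}])

```text
time: 13.05
tcp_pos: [543.1, 173.2, 111.9]
ee_rot: [[0.451, 0.148, 0.88], [0.067, -0.989, 0.133], [0.89, -0.001, -0.456]]
contact_force: [0.3, 1.4, -1.2]
opening: 39.3
gripper_force: 61.7
```

```bash
python3 st.py bay -81 0 0; cat > look.py <<'E'
from kin import *
from ov import *
import sys
s=robot.read_state();x=s['tcp_pos'];R=np.array(s['ee_rot']);B=frame(0,0,0,8.5)[1]
by=(BAY,B)
held=(x+R[:,2]*5.7+R[:,0]*3,np.c_[R[:,2],-R[:,1],R[:,0]])
st=[(by,plinth,(0,255,255)),(held,pack,(0,0,255))]
t=optics.camera('top');sd=optics.camera('side')
W=np.zeros((600,800,3),np.uint8)
W[:,:480]=crop('top',t,200,120,280,220,6,st);W[:,480:]=crop('side',sd,318,130,371.,1,1,[]) if 0 else crop('side',sd,315,125,355,200,8,st)
cv2.imwrite('pics/'+sys.argv[1],W)
E
python3 look.py b1.png
```

```text
13.05 in frame [-81.51   0.62   4.41] F [ 1.    1.35 -0.87] op 39.26817991889471 61.70087456703186 q [ 0.16  0.21  2.37  3.17  0.53 -1.59]
delta (array([-0.1,  0.1, -0. ]), array([-4.4,  0.6,  0.5]))
```

View pics/b1.png

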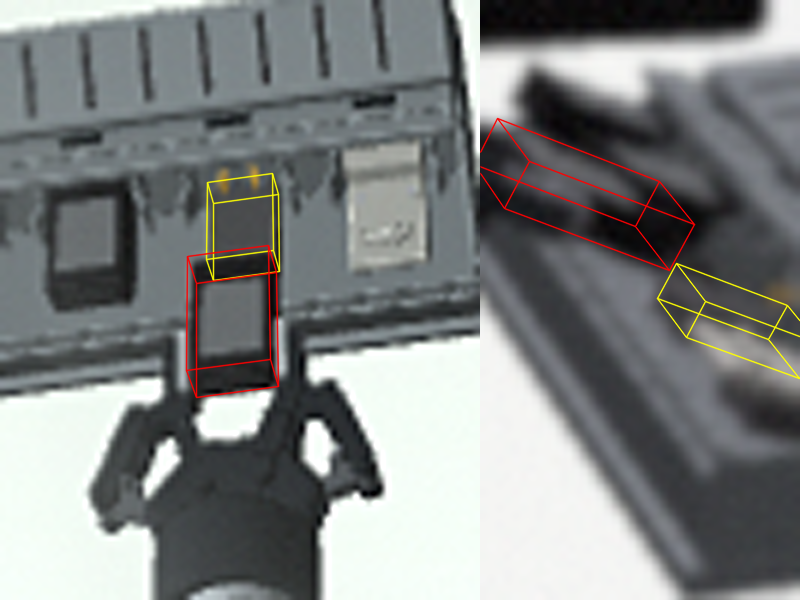

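```bash
python3 - <<'E'
from kin import *
np.set_printoptions(precision=2,suppress=True)
t=optics.camera('top').astype(int)
g=t[140:155,232:252];w=np.clip(g[:,:,2]-g[:,:,0]-15,0,None)
ys,xs=np.nonzero(w);ww=w[ys,xs];print('gold',(xs*ww).sum()/ww.sum()+232,(ys*ww).sum()/ww.sum()+140,len(ww))
B=frame(0,0,0,8.5)[1]
for z in (-6,-3,0): print(z,P('top',BAY+B@[37,0,z]),P('top',BAY+B@[37,1,z])-P('top',BAY+B@[37,0,z]))
E
```

```text
gold 239.36887608069165 149.4265129682997 12
-6 [[239.27 148.36]] [[-0.32  0.04]]
-3 [[239.07 147.69]] [[-0.32  0.04]]
0 [[238.87 147.02]] [[-0.32  0.04]]
```

The gold contacts agree with the model laterally to within 1 mm. Lowering to about 1.5 mm above the plinth and sliding in.

Request:
carry_out(rows=[{"delta_rot": [0,0,0],"linear": [-3,0.9,0],"hand": 20},{"delta_rot": [0,0,0],"linear": [-3,0,6],"hand": 20},{"delta_rot": [0,0,0],"linear": [0,0,8],"hand": 20},{"delta_rot": [0,0,0],"linear": [0,0,8],"hand": 20},{"delta_rot": [0,0,0],"linear": [0,0,8],"hand": 20},{"delta_rot": [0,0,0],"linear": [0,0,4],"hand": 20},{"delta_rot": [0,0,0],"linear": [0,0,0],"hand": 20},{"delta_rot": [0,0,0],"linear": [0,0,0],"hand": 20},{"delta_rot": [0,0,0],"linear": [0,0,0],"hand": 20}])

```text
time: 14.1
tcp_pos: [569.6, 176.2, 90.2]
ee_rot: [[0.452, 0.148, 0.879], [0.067, -0.989, 0.132], [0.889, -0.001, -0.457]]
contact_force: [-0.2, -0.6, -1.1]
opening: 39.0
gripper_force: 61.7
```

```bash
python3 st.py bay -20 -0.3 -1.5
```

```text
14.1 in frame [-47.9   -0.28  -2.83] F [ 0.22 -0.6  -1.17] op 38.97601333436584 61.69974446296692 q [ 0.16  0.32  2.3   3.16  0.57 -1.58]
delta (array([-0.1,  0.2, -0. ]), array([ 1.4,  0. , 27.9]))
```

Request:
carry_out(rows=[{"delta_rot": [0,0.2,0],"linear": [0.8,0,5],"hand": 20},{"delta_rot": [0,0,0],"linear": [0,0,5],"hand": 20},{"delta_rot": [0,0,0],"linear": [0,0,5],"hand": 20},{"delta_rot": [0,0,0],"linear": [0,0,5],"hand": 20},{"delta_rot": [0,0,0],"linear": [0,0,5],"hand": 20},{"delta_rot": [0,0,0],"linear": [0,0,0],"hand": 20},{"delta_rot": [0,0,0],"linear": [0,0,0],"hand": 20},{"delta_rot": [0,0,0],"linear": [0,0,0],"hand": 20}])

```text
time: 14.9
tcp_pos: [591.9, 179.6, 79.4]
ee_rot: [[0.45, 0.148, 0.881], [0.067, -0.989, 0.133], [0.891, -0.001, -0.454]]
contact_force: [-0.4, 0.3, -2.1]
opening: 39.4
gripper_force: 61.7
```

```bash
python3 st.py bay -6 -0.3 -1.5
```

```text
14.9 in frame [-22.84  -0.25  -2.16] F [ 0.7   0.38 -2.03] op 39.35217301839423 61.69986605644226 q [ 0.16  0.38  2.25  3.16  0.59 -1.58]
delta (array([-0.1,  0. , -0. ]), array([ 0.7,  0.1, 16.8]))
```

Request:
carry_out(rows=[{"delta_rot": [0,0,0],"linear": [0,0,3],"hand": 20},{"delta_rot": [0,0,0],"linear": [0,0,3],"hand": 20},{"delta_rot": [0,0,0],"linear": [0,0,3],"hand": 20},{"delta_rot": [0,0,0],"linear": [0,0,2],"hand": 20},{"delta_rot": [0,0,0],"linear": [0,0,0],"hand": 20},{"delta_rot": [0,0,0],"linear": [0,0,0],"hand": 20},{"delta_rot": [0,0,0],"linear": [0,0,0],"hand": 20}])

```text
time: 15.6
tcp_pos: [601.8, 181.1, 74.5]
ee_rot: [[0.449, 0.148, 0.881], [0.067, -0.989, 0.133], [0.891, -0.001, -0.454]]
contact_force: [-0.0, 0.7, -2.4]
opening: 39.2
gripper_force: 61.7
```

```bash
python3 st.py bay -6 -0.3 -1.5
```

```text
15.6 in frame [-11.76  -0.27  -2.02] F [ 1.17  0.7  -2.1 ] op 39.22185722652187 61.70044541358948 q [ 0.16  0.41  2.23  3.16  0.59 -1.58]
delta (array([-0.1,  0. , -0. ]), array([0.5, 0. , 5.8]))
```

Request:
carry_out(rows=[{"delta_rot": [0,0,0],"linear": [0,0,1.5],"hand": 20},{"delta_rot": [0,0,0],"linear": [0,0,1.5],"hand": 20},{"delta_rot": [0,0,0],"linear": [0,0,1.5],"hand": 20},{"delta_rot": [0,0,0],"linear": [0,0,1],"hand": 20},{"delta_rot": [0,0,0],"linear": [0,0,0],"hand": 20},{"delta_rot": [0,0,0],"linear": [0,0,0],"hand": 20},{"delta_rot": [0,0,0],"linear": [0,0,0],"hand": 20}])

```text
time: 16.3
tcp_pos: [606.3, 181.7, 72.3]
ee_rot: [[0.449, 0.148, 0.881], [0.066, -0.989, 0.133], [0.891, -0.001, -0.454]]
contact_force: [-5.0, -0.8, 2.7]
opening: 39.4
gripper_force: 62.4
```

```bash
python3 st.py bay
```

```text
16.3 in frame [-6.65 -0.29 -1.89] F [-5.72 -0.1   0.16] op 39.430292783175375 62.40959644317627 q [ 0.16  0.42  2.21  3.16  0.59 -1.58]
```

Request:
carry_out(rows=[{"delta_rot": [0,0,0],"linear": [0,0,0.8],"hand": 20},{"delta_rot": [0,0,0],"linear": [0,0,0.8],"hand": 20},{"delta_rot": [0,0,0],"linear": [0,0,0],"hand": 20},{"delta_rot": [0,0,0],"linear": [0,0,0],"hand": 20}])

```text
time: 16.7
tcp_pos: [606.3, 181.7, 72.0]
ee_rot: [[0.448, 0.148, 0.882], [0.066, -0.989, 0.132], [0.892, -0.001, -0.452]]
contact_force: [-17.7, -4.8, 13.2]
opening: 39.0
gripper_force: 64.6
```

```bash
python3 st.py bay
```

```text
16.7 in frame [-6.56 -0.31 -2.17] F [-22.25  -2.08   3.46] op 38.97302531726391 64.59117293357849 q [ 0.16  0.42  2.21  3.16  0.6  -1.58]
```

The resistance rises to 22 N with no further advance, so the nose is against the contact wall. I'll ease off, seat the pack on the plinth and release.

Request:
carry_out(rows=[{"delta_rot": [0,0,0],"linear": [-0.7,0,-0.8],"hand": 20},{"delta_rot": [0,0,0],"linear": [-0.7,0,0],"hand": 20},{"delta_rot": [0,0,0],"linear": [0,0,0],"hand": 20},{"delta_rot": [0,0,0],"linear": [0,0,0],"hand": 20},{"delta_rot": [0,0,0],"linear": [0,0,0],"hand": 20}])

```text
time: 17.2
tcp_pos: [606.2, 181.7, 72.0]
ee_rot: [[0.446, 0.148, 0.883], [0.066, -0.989, 0.133], [0.893, -0.001, -0.451]]
contact_force: [-12.4, -3.7, 9.9]
opening: 38.9
gripper_force: 63.8
```

```bash
python3 st.py bay
```

```text
17.2 in frame [-6.59 -0.3  -2.23] F [-15.93  -1.82   2.99] op 38.881043556095754 63.81084680557251 q [ 0.16  0.42  2.22  3.16  0.6  -1.58]
```

Request:
carry_out(rows=[{"delta_rot": [0,0,0],"linear": [0,0,-0.4],"hand": 20},{"delta_rot": [0,0,0],"linear": [0,0,0],"hand": 50},{"delta_rot": [0,0,0],"linear": [0,0,0],"hand": 62},{"delta_rot": [0,0,0],"linear": [0,0,0],"hand": 62},{"delta_rot": [0,0,0],"linear": [0,0,0],"hand": 62},{"delta_rot": [0,0,0],"linear": [0,0,0],"hand": 62}])

```text
time: 17.8
tcp_pos: [606.7, 181.8, 70.7]
ee_rot: [[0.449, 0.148, 0.881], [0.067, -0.989, 0.133], [0.891, -0.001, -0.454]]
contact_force: [-0.2, -0.7, -1.0]
opening: 53.1
gripper_force: 0.0
```

Request:
carry_out(rows=[{"delta_rot": [0,0,0],"linear": [0,0,-5],"hand": 62},{"delta_rot": [0,0,0],"linear": [0,0,-8],"hand": 62},{"delta_rot": [0,0,0],"linear": [0,0,-10],"hand": 62},{"delta_rot": [0,0,0],"linear": [0,0,-12],"hand": 62},{"delta_rot": [0,0,0],"linear": [0,0,-12],"hand": 62},{"delta_rot": [0,0,0],"linear": [0,0,-12],"hand": 62},{"delta_rot": [0,0,0],"linear": [0,0,0],"hand": 62},{"delta_rot": [0,0,0],"linear": [0,0,0],"hand": 62}])

```text
time: 18.6
tcp_pos: [554.2, 173.9, 98.0]
ee_rot: [[0.449, 0.148, 0.881], [0.067, -0.989, 0.133], [0.891, -0.001, -0.453]]
contact_force: [0.0, -0.4, -0.5]
opening: 53.1
gripper_force: 0.0
```

```bash
python3 st.py bay; python3 - <<'E'
from ov import *
from kin import BAY,DIS
B=frame(0,0,0,8.5)[1];st=[((BAY,B),pack,(0,0,255)),((BAY+B@[0,75,0],B),pack,(0,255,0))]
D=frame(0,0,0,8)[1];sd=[((DIS,D),pack,(0,255,0))]
t=optics.camera('top');s=optics.camera('side')
W=np.zeros((600,800,3),np.uint8)
a=crop('top',t,195,125,265,200,8,[]);W[:,:280]=a[:,:280];W[:,:560]=a
W[:300,560:]=crop('side',s,320,130,360,180,6,st)[:300];W[300:,560:]=crop('top',t,350,120,390,170,6,sd)
cv2.imwrite('pics/b2.png',W)
E
```

```text
18.6 in frame [-65.29  -0.26  -2.96] F [ 0.18 -0.44 -0.45] op 53.074556309233785 0.0 q [ 0.16  0.28  2.34  3.16  0.57 -1.58]
```

View pics/b2.png

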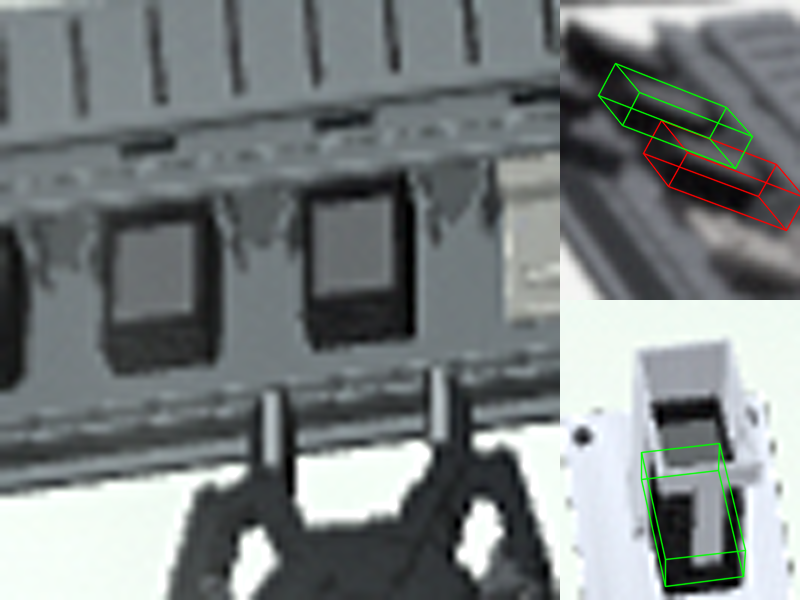

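```bash
python3 - <<'E'
from kin import *
np.set_printoptions(precision=2,suppress=True)
t=cv2.cvtColor(optics.camera('top'),cv2.COLOR_BGR2GRAY)
u=cv2.resize(t,None,fx=8,fy=8,interpolation=cv2.INTER_CUBIC)
B=frame(0,0,0,8.5)[1]
p2=P('top',BAY+B@[0,75,10])[0];p3=P('top',BAY+B@[0,0,10])[0];print('expected',p3-p2)
dx=P('top',BAY+B@[1,0,10])[0]-p3;dy=P('top',BAY+B@[0,1,10])[0]-p3
a=(p2*8).astype(int);T=u[a[1]-60:a[1]+110,a[0]-62:a[0]+62]
b=(p3*8).astype(int);S=u[b[1]-110:b[1]+160,b[0]-110:b[0]+110]
m=cv2.matchTemplate(S,T,cv2.TM_CCOEFF_NORMED);_,v,_,l=cv2.minMaxLoc(m)
d=(np.array(l)+[b[0]-110,b[1]-110]-[a[0]-62,a[1]-60])/8
print('found',d,v,'pack offset mm (x,y)',np.linalg.solve(np.c_[dx,dy],d-(p3-p2)))
E
```

```text
expected [24.67 -3.25]
found [24.88 -3.25] 0.9743825197219849 pack offset mm (x,y) [-0.11 -0.64]
```

The pack in bay 3 sits within 0.7 mm of where the bay 2 pack places it, the waiting packs are in the lowest places, and the gripper is clear. I'm handing in.

```bash
python3 -c "
from workcell import robot
print(robot.finish_job())"
```

```text
the job is handed in; nothing more can be done
None
```

I drew the bottom pack from the dispenser, slid it into bay 3 (the open, empty one) up against the contacts, and handed the job in at about 19 s of the 43 s; the other three packs dropped one place, and no verdict came back.

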